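Stopper the cleaner bottle and shut the cleaning-kit case

TASK

Pack up the laptop cleaning kit: push the blue stopper fully home in the neck of the open amber bottle, which stays standing in its well in the yellow case, and let go of it. Then swing the case's hinged upper half over and press it shut so that the two halves meet edge to edge. Leave the red stopper, the capped bottle and the other things on the bench where they are.

Things in the scene. Friction and masses are not known exactly. Their poses are not given: they have to be found in the camera images.
- blue_stopper: Blue plastic stopper, one piece: a tapered plug (10 mm diameter at its foot, 18 mm at its top, 16 mm long) under a cylindrical head (26 mm diameter, 20 mm high) to grip. Origin: centre of the plug's foot; z runs up through the head (plug 0 to 16 mm, head 16 to 36 mm). It starts standing upright in one of the two holes of the rest, the head lying on the rest's top.
- red_stopper: Red stopper of the same shape and size, for another bottle, in the other hole of the rest. To be left alone. Origin: centre of the plug's foot.
- rest: Fixed aluminium stopper rest, a block 120 x 50 x 18 mm with two through holes (21 mm) at x = -35 and +35 mm. Origin: centre of its underside on the bench; x along its length.
- open_bottle: Small amber glass bottle without a stopper, 50 mm high: body 40 mm diameter up to 27 mm, shoulder, then a straight neck from 35 to 50 mm, 28 mm outside and 20 mm inside diameter. Loose, standing upright in one of the two 42 mm wells (foam 22 mm deep) of the case. Origin: centre of its underside, z up.
- open_bottle_mouth (a point): Centre of the open bottle's mouth, at the height of its rim (50 mm above its underside). The stopper is home when its head rests on this rim, its origin then 16 mm below this point.
- capped_bottle: The same amber bottle with a white cap (31 mm diameter, 68 mm high in all), in the case's other well. To be left alone. Origin: centre of its underside.
- case: Lower half of a yellow clamshell case, fixed to the bench: 176 mm (its x) x 110 mm (its y) x 45 mm high, walls and floor 4 mm, open on top, with a black foam insert up to 26 mm above the bench whose two wells are centred at x = -42 and +42 mm, y = 0. Origin: centre of its underside on the bench. The hinge runs along its x at the top of its +y side (y = +55 mm, z = 45 mm).
- lid (a joint): Hinge angle in rad of the case's upper half: 0 = shut, rims meeting edge to edge; grows as it opens (1.57 = standing upright, up to 2.3 = leaning outward, away from the case to its +y). The hinge is stiff: the half stays where it is left.
- lid_edge (a point): The upper half is a yellow shell 176 x 110 x 45 mm, walls 4 mm, with a black tab (44 mm wide, 10 mm thick, 14 mm out) on its free side wall. This point: middle of its outer free edge (between its flat outside and its free side wall). Seen from the side it turns with the half about the hinge at 119 mm; shut, it lies at the case's y = -55 mm, 90 mm above the bench.
- lid_hinge (a point): Middle of the hinge line: the case's y = +55 mm, 45 mm above the bench. Its x axis lies along the hinge; the point turns with the upper half.
- screwdriver: Screwdriver, 160 mm, lying loose on the bench; bystander.
- memory_stick: Green memory module, 70 x 30 x 6 mm, loose on the bench; bystander.
- battery: Black battery pack, 60 x 100 x 10 mm, loose on the bench; bystander.
- air_can: Blue compressed-air can, 66 mm diameter, 190 mm high, loose, standing; bystander.
- brush_cup: White cup, 72 mm diameter, 85 mm high, loose; bystander.
- screw_tray: Steel screw tray with four compartments, 100 x 80 x 20 mm, loose; bystander.
There are look-alikes about, which are no part of the job. Of the things like the case, leave any that is green or purple; of the rest the smaller one is meant.

How it is judged:
By the outcome, as a careful person would: the job done as asked, in the order asked, and still so for the second after the job is handed in, with the robot touching nothing.
It also fails if it takes over 64 s, if anything falls off the work surface, if the arm or the gripper's body presses on something with over 40 N, if the wrist force passes 120 N, or if a joint passes its speed limit or range.

ROBOT

A 6-joint arm with a two-finger parallel gripper is mounted at the origin on the work surface. World frame = base frame: x ahead of the robot, y to its left, z up, the work surface at z = 0. Lengths are in mm, angles in rad, forces in N, time in s.
With the tool pointing down it reaches from about 325 to 925 mm from the base axis. Payload 3.1 kg.
Tool frame: the origin (TCP) lies midway between the tips of the shut fingers; the grasp point (between the pads) lies 19 mm behind it; z points along the fingers, y is the direction in which the jaws open and shut (so a half turn about z gives the same grasp; the last joint's range is limited). The gripper opens to 85 mm and grips with 20 to 120 N. Pads are 22 mm wide; open, the fingers measure 114 mm over their backs; the gripper's body (76 mm by 85 mm) begins 54 mm behind the grasp point. The pads swing forward as they close: fully open they stand 13 mm farther back than shut.
Start: joints at [-0.112, 0.217, 1.613, -0, 1.311, -0.112], TCP at [625.011, 0.021, 231.3] pointing down, gripper open.
Joint ranges: [-2.75, 2.75], [-0.78, 2.1], [0.31, 2.55], [-1.13, 4.27], [0.13, 2.63], [-2.58, 2.58]. Speed limits (rad/s): [2.79, 2.79, 3.14, 3.14, 3.14, 3.14].

INTERFACE

Orientations are given as a unit quaternion [x, y, z, w].
In Python, from bench import bot gives the robot as it stands. The module is installed in compiled form; this text tells all that it offers.
- The arm moves only by the tool jog_arm, never from a script. Its argument "targets" is one flat list of numbers, 7 for each row, row after row: the shift along the tool's x, y, z in mm, then the turn, a rotation vector about the tool's x, y, z in degrees, then the opening, from 0 (shut) to 1 (fully open). A call has 1 to 5 rows; each row is the pose to reach, as a shift and turn from the pose commanded when the call began, along the tool's axes at that moment; what a row does not reach only later rows make up. A row lasts 1/12 s, in which the tool goes at most 41.7 mm and 7.16 degrees, less where a joint would pass 70% of its speed; a pose out of reach is approached as far as the arm can. A call with a gripper value outside its range is refused whole. The fingers move at their own pace and stop on an object; "squeeze" is the grip in N (left out, the last holds). Time passes only in rows, so rows that repeat a pose let the fingers close. It gives the time, the measured TCP pose, the force and the opening at its end, in the units of the state.
- bot.observe(): the state, without advancing time (a new reading comes with each control period).
- bot.snapshot(name): name is "scene" or "side" or "wrist"; returns the picture (420x560x3 uint8, blue, green, red); there is no depth.
- bot.camera_info(name): a dict with "fx", "fy", "cx", "cy" (pixels), "k1" (the pictures are not rectified: a ray, as slopes to the right and down, at radius r is drawn at 1 + k1 r^2 times it, then the intrinsics apply), "R" (3x3) and "t" (3): a world point X has camera coordinates R X + t. Camera axes: x right, y down, z forward; pixel columns grow to the right and rows downward; lengths in mm; the calibration is good to about 2 mm. A picture is of the moment at which its call begins: read the wrist's pose just before it. camera_info takes no time and is no camera call; for the wrist camera it gives the pose at the moment of the call.
- bot.sign_off(): hands the job in, once; it reports no verdict.
The state is a dict: "time": time; "q": joint angles; "joint_vel": joint speeds; "joint_torque": joint torques, N m; "ee_pos": TCP position; "eef_rot": TCP orientation; "ft_force": force on the tool from outside, world axes, zero at the start; "moment": the same for the moment, N m; "gripper_width": finger opening in mm.
Only numpy, scipy, OpenCV 4.12 (cv2) and the standard library are available. Lean on these libraries where they do the work, as an engineer would, in place of code of your own. Each camera call takes 0.05 s, during which the arm holds its last target. There are 200 camera calls.

## Working session

There is one attempt and no reset: what is moved stays moved. The work goes in short steps, Python scripts to look and compute and a tool call to move; the robot and the scene stay as the last step left them, time stands still between calls to the robot, and variables do not carry over. Pictures are saved under pics/ and viewed, about 8 in all and at most 12, crops included, and the job is handed in when it is done.

Besides the shell and the picture viewer there is one more tool, called after "Call:" as name(argument=value, ...), one argument or row to a line, values as JSON. jog_arm: Moves the arm, as the interface text tells. Its arguments: {"type":"object","properties":{"targets":{"type":"array"},"squeeze":{"type":"number"}},"required":["targets"]}

```bash
mkdir -p pics
cat > h.py <<'E'
import numpy as np, cv2
from bench import bot
def ray(ci,u,v):
    x=(u-ci['cx'])/ci['fx']; y=(v-ci['cy'])/ci['fy']
    a,b=x,y
    for _ in range(30):
        s=1+ci['k1']*(a*a+b*b); a,b=x/s,y/s
    R=np.array(ci['R']);t=np.array(ci['t'])
    return -R.T@t, R.T@np.array([a,b,1.])
def at_z(ci,u,v,z):
    o,d=ray(ci,u,v); return o+d*(z-o[2])/d[2]
def proj(ci,X):
    p=np.array(ci['R'])@np.array(X,float)+np.array(ci['t']); a,b=p[0]/p[2],p[1]/p[2]
    s=1+ci['k1']*(a*a+b*b); return ci['cx']+ci['fx']*a*s, ci['cy']+ci['fy']*b*s
def tri(obs):
    A=np.zeros((3,3));B=np.zeros(3)
    for ci,u,v in obs:
        o,d=ray(ci,u,v); d/=np.linalg.norm(d);P=np.eye(3)-np.outer(d,d);A+=P;B+=P@o
    return np.linalg.solve(A,B)
E
python3 - <<'E'
from h import *
print(bot.observe())
for n in ("scene","side","wrist"):
    ci=bot.camera_info(n); print(n,{k:np.round(v,3).tolist() for k,v in ci.items()})
    im=bot.snapshot(n); cv2.imwrite(f'pics/{n}0.png',im)
E
```

```text
{'time': 0.0, 'q': array([-1.12216018e-01,  2.17810263e-01,  1.61492036e+00, -7.11093297e-06,
        1.31131498e+00, -1.12169493e-01]), 'joint_vel': array([ 0.00070606,  0.00078694, -0.00170581,  0.00241087,  0.00097956,
        0.00041275]), 'joint_torque': array([-2.90135131e-04, -3.96841800e+01, -3.03850436e+01, -2.80225659e-04,
        9.87685227e-03,  9.68610237e-06]), 'ee_pos': array([6.24182134e+02, 1.02226360e-01, 2.29940677e+02]), 'eef_rot': array([ 0.70712205,  0.70709045, -0.00076739, -0.00095675]), 'ft_force': array([-0.01127645, -0.71455553, -0.58308984]), 'moment': array([-0.03173003, -0.01618028,  0.02482322]), 'gripper_width': 85.57162606057265}
scene {'fx': 445.718, 'fy': 445.718, 'cx': 275.501, 'cy': 205.382, 'k1': -0.064, 'R': [[-0.807, 0.59, -0.02], [0.434, 0.571, -0.697], [-0.399, -0.572, -0.717]], 't': [332.563, -211.747, 1441.922]}
side {'fx': 488.683, 'fy': 488.683, 'cx': 286.061, 'cy': 206.015, 'k1': 0.009, 'R': [[0.855, -0.519, 0.002], [-0.382, -0.632, -0.674], [0.352, 0.575, -0.739]], 't': [-378.387, 338.317, 1146.592]}
wrist {'fx': 354.706, 'fy': 354.706, 'cx': 278.439, 'cy': 215.843, 'k1': -0.008, 'R': [[1.0, 0.001, -0.001], [0.001, -0.95, 0.311], [-0.001, -0.311, -0.95]], 't': [-624.156, -39.767, 379.095]}
```

View pics/scene0.png

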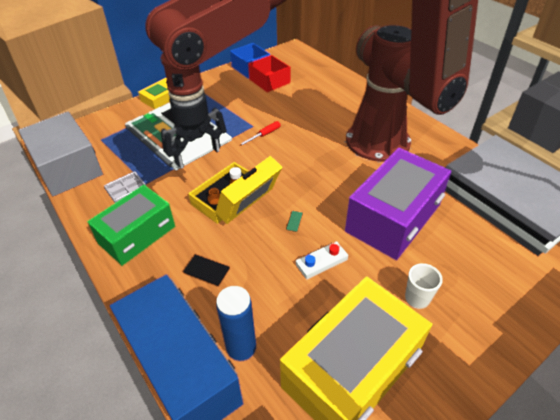

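View pics/side0.png

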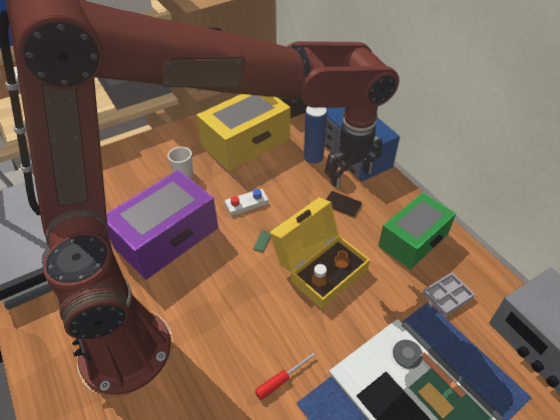

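The small yellow case is at scene (235,190) / side (320,255). It is open, with the amber bottles inside. The look-alikes are a large yellow case (355,345), a green one (132,222) and a purple one (400,200), so the small yellow one is meant. The rest is at (322,260), with the blue stopper at (310,260) and the red at (334,249). I'll confirm all this in an enlarged composite.

Run:
```python
from h import *
def crop(n,u,v,w,h,k):
    im=cv2.imread(f'pics/{n}0.png')[v:v+h,u:u+w]; im=cv2.resize(im,None,fx=k,fy=k,interpolation=cv2.INTER_CUBIC)
    for i in range(0,w,10): cv2.line(im,(i*k,0),(i*k,8 if (u+i)%50 else 20),(255,255,255),1)
    for i in range(0,h,10): cv2.line(im,(0,i*k),(8 if (v+i)%50 else 20,i*k),(255,255,255),1)
    cv2.putText(im,f'{n} {u},{v} x{k}',(22,14),0,.4,(255,255,255),1)
    return im
a=crop('scene',180,150,110,80,4)[:, :400]; b=crop('side',270,190,100,120,4)[:360+120,:400]
c=crop('scene',290,230,66,50,4)[:, :400]; d=crop('side',220,180,60,40,6)
out=np.zeros((600,800,3),np.uint8)
out[:320,:400]=a;out[:480,400:800]=b
out[322:522,:264]=c; 
d=crop('side',220,182,50,34,4); out[464:600,266:466]=d
cv2.imwrite('pics/comp1.png',out)
```

```text
(no output)
```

View pics/comp1.png

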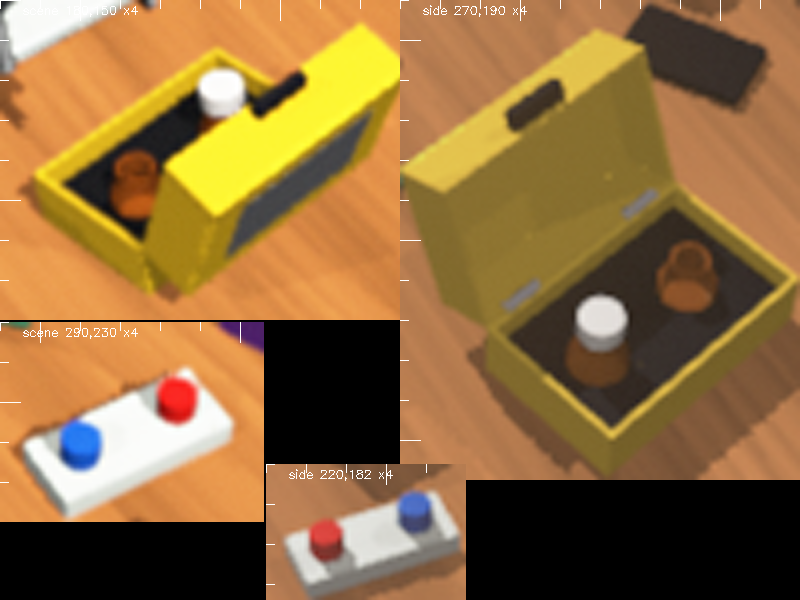

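View pics/wrist0.png

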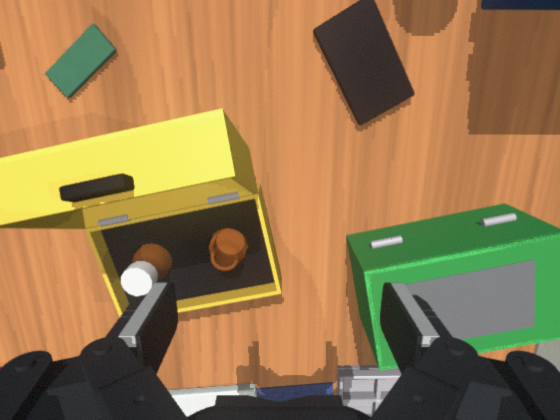

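Run:
```python
from h import *
S=bot.camera_info('scene');D=bot.camera_info('side');W=bot.camera_info('wrist')
np.set_printoptions(precision=1,suppress=True)
def two(nm,s,d,z):
    print(nm,tri([(S,*s),(D,*d)]),at_z(S,*s,z),at_z(D,*d,z))
two('blue',(310,257.5),(257.2,191),38); two('red',(334.2,247),(235,198),38)
two('mouth',(213.7,191.2),(342,254.5),54)
two('cap',(235.3,170),(320.2,267.5),72)
for n,p,z in [('fl',(122,316),45),('fr',(281,292),45),('hr',(258,190),45),('hl',(90,231),45),('mouth',(228,256),54),('cap',(138,277),72)]: print('W',n,at_z(W,*p,z))
# side corners of case: front-near(611,432) right(797,280)
for n,p in [('s a',(270+211/4,190+436/4)),('s b',(270+397/4,190+280/4))]: print(n,at_z(D,*p,45))
for n,p in [('scene left',(180+36/4,150+172/4)),('scene top',(180+216/4,150+48/4))]: print(n,at_z(S,*p,45))
# tab centre and lid free edge corners
two('tab',(180+278/4,150+92/4),(270+133/4,190+105/4),100)
# lid outer free edge ends: scene (220,215) crop, right (400,62)?
for p,q in [((180+163/4,150+163/4),(270+243/4,190+48/4)),((180+362/4,150+25/4),(270+2/4,190+172/4))]: print('lid rim corner',tri([(S,*p),(D,*q)]))
```

```text
blue [499.6 259.6  41. ] [497.1 258.4  38. ] [501.7 261.5  38. ]
red [431.2 269.5  39.4] [429.5 269.1  38. ] [432.5 270.1  38. ]
mouth [571.5 -66.6  53.3] [571.2 -65.4  54. ] [571.7 -67.3  54. ]
cap [489.9 -82.9  74.9] [487.1 -85.   72. ] [492.4 -82.   72. ]
W fl [ 456.8 -139.7   45. ]
W fr [ 627.1 -110.2   45. ]
W hr [605.   -0.9  45. ]
W hl [438.5 -42.5  45. ]
W mouth [575.  -65.1  54. ]
W cap [491.7 -78.7  72. ]
s a [ 457.6 -147.4   45. ]
s b [ 626.5 -113.2   45. ]
scene left [ 625.3 -109.5   45. ]
scene top [ 456.2 -144.9   45. ]
tab [508.4  26.2 150.8] [478.8 -23.  100. ] [534.   62.7 100. ]
lid rim corner [597.7  33.5 146.9]
lid rim corner [419.7  13.3 153.3]
```

The composite confirms it. The blue stopper head is at about (499.5, 260) and the red one 69 mm away (70 expected). The mouth and cap are 83.5 mm apart (84 expected), with the mouth at about (572, -66, 54). The case is turned about 11° and the lid is open to about 1.97 rad. Next I move over the blue stopper, with the jaws across the rest.

Call:
jog_arm(
  targets=[32,-15,0,0,0,-7,1,64,-30,0,0,0,-14,1,96,-45,0,0,0,-21,1,128,-60,0,0,0,-28,1,160,-75,0,0,0,-35,1],
  squeeze=40,
)

```text
time: 0.57
ee_pos: [548.9, 161.1, 230.9]
eef_rot: [0.459, 0.888, -0.0, -0.0]
ft_force: [0.4, 0.1, -0.0]
gripper_width: 85.4
```

Run:
```python
from h import *
o=bot.observe();print(o['time'],o['ee_pos'],o['eef_rot'],o['q'])
from scipy.spatial.transform import Rotation as R
print(R.from_quat(o['eef_rot']).as_matrix().round(3))
```

```text
0.5667 [548.85700796 161.14402    230.86732654] [ 4.59349357e-01  8.88255619e-01 -1.69821058e-04 -3.07510122e-04] [ 1.62843361e-01  1.05906711e-01  1.74075813e+00  9.86467918e-05
  1.29562395e+00 -4.53454610e-01]
[[-0.578  0.816 -0.001]
 [ 0.816  0.578 -0.   ]
 [ 0.    -0.001 -1.   ]]
```

Call:
jog_arm(
  targets=[22,3,12,0,0,-7,1,44,6,24,0,0,-14,1,66,10,36,0,0,-21,1,89,13,48,0,0,-28,1,111,16,60,0,0,-35,1],
)

```text
time: 0.98
ee_pos: [498.5, 261.1, 170.5]
eef_rot: [0.171, 0.985, -0.0, -0.0]
ft_force: [0.5, 1.0, 0.2]
gripper_width: 85.5
```

Call:
jog_arm(
  targets=[0,0,20,0,0,-6,1,0,0,40,0,0,-12,1,0,0,60,0,0,-12,1,0,0,60,0,0,-12,1],
)

```text
time: 1.32
ee_pos: [495.4, 258.9, 106.3]
eef_rot: [0.07, 0.998, -0.002, -0.004]
ft_force: [0.2, -0.4, -1.3]
gripper_width: 85.0
```

Run:
```python
from h import *
o=bot.observe();print(o['time'],o['ee_pos'],o['q'])
W=bot.camera_info('wrist'); im=bot.snapshot('wrist')
print(proj(W,(499.5,260,38)),proj(W,(431,269.5,38)))
hsv=cv2.cvtColor(im,cv2.COLOR_BGR2HSV)
m=((hsv[...,0]>100)&(hsv[...,0]<130)&(hsv[...,1]>150)).astype('uint8')
n,l,s,c=cv2.connectedComponentsWithStats(m)
print([(s[i].tolist(),c[i].round(1).tolist()) for i in range(1,n) if s[i][4]>150])
cv2.imwrite('pics/w2.png',im)
print({k:np.round(v,3).tolist() for k,v in W.items() if k in'Rt'})
```

```text
1.3167 [495.35644745 258.88857037 106.30429403] [ 3.56048146e-01  2.24874895e-01  1.85772653e+00 -6.12864145e-05
  1.06878763e+00 -1.07552476e+00]
(np.float64(280.70033053065794), np.float64(238.82563466855396)) (np.float64(280.82833503545606), np.float64(127.13375295999163))
[([262, 217, 37, 36, 1047], [280.0, 234.2])]
{'R': [[0.138, 0.99, -0.005], [0.944, -0.13, 0.304], [0.3, -0.046, -0.953]], 't': [-324.923, -434.489, 124.259]}
```

View pics/w2.png

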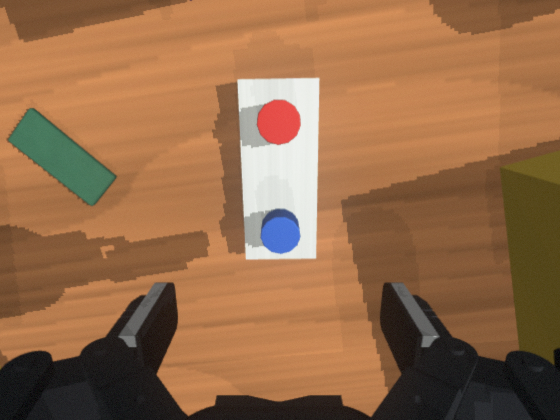

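The wrist view shows the rest with blue at (280,235) and red at (279,122). I'll re-measure with the arm settled.

Run:
```python
from h import *
for _ in range(2):
    o=bot.observe();W=bot.camera_info('wrist'); im=bot.snapshot('wrist')
    hsv=cv2.cvtColor(im,cv2.COLOR_BGR2HSV)
    for nm,lo,hi in (('blue',100,130),('red',0,5)):
        m=((hsv[...,0]>=lo)&(hsv[...,0]<hi)&(hsv[...,1]>150)&(hsv[...,2]>170)).astype('uint8')
        n,l,s,c=cv2.connectedComponentsWithStats(m)
        i=1+np.argmax(s[1:,4]); x,y,w,h=s[i][:4]
        print(nm,s[i],c[i],at_z(W,*c[i],38))
    print(o['time'],o['ee_pos'],o['eef_rot'])
```

```text
blue [ 261  214   37   35 1037] [278.98167792 230.93539055] [496.38388387 259.98689195  38.        ]
red [ 256   98   42   43 1413] [276.96178344 118.76008493] [427.71510737 268.39421322  38.        ]
1.3667 [496.75585748 259.26862806 108.40201544] [ 0.06978015  0.99755651 -0.00142793 -0.00311474]
blue [ 259  210   38   35 1026] [277.5545809  227.15302144] [496.39013942 259.95228927  38.        ]
red [ 255   94   42   44 1409] [275.45493258 115.30447126] [427.72449496 268.40759801  38.        ]
1.4167 [498.46755085 259.78834545 110.35679512] [ 6.99036868e-02  9.97552753e-01 -5.78881118e-04 -1.28257536e-03]
```

Call:
jog_arm(
  targets=[2,0,30,0,0,0,1,2,0,60,0,0,0,1,2,0,80,0,0,0,1,2,0,89,0,0,0,1,2,0,89,0,0,0,1],
)

```text
time: 1.88
ee_pos: [496.7, 259.9, 21.3]
eef_rot: [0.07, 0.998, -0.001, -0.001]
ft_force: [-0.8, -1.4, -0.1]
gripper_width: 85.5
```

Call:
jog_arm(
  targets=[0,0,0,0,0,0,1,0,0,0,0,0,0,1,0,0,0,0,0,0,0.5,0,0,0,0,0,0,0.2,0,0,0,0,0,0,0.2],
)

```text
time: 2.3
ee_pos: [498.4, 260.8, 23.6]
eef_rot: [0.07, 0.998, 0.0, 0.001]
ft_force: [0.6, 0.2, 0.1]
gripper_width: 51.9
```

Call:
jog_arm(
  targets=[0,0,0,0,0,0,0.1,0,0,0,0,0,0,0.1,0,0,0,0,0,0,0.1,0,0,0,0,0,0,0.1,0,0,0,0,0,0,0.1],
)

```text
time: 2.72
ee_pos: [497.8, 260.6, 22.9]
eef_rot: [0.07, 0.998, 0.0, 0.0]
ft_force: [-1.1, -1.4, 4.6]
gripper_width: 24.1
```

Call:
jog_arm(
  targets=[0,0,0,0,0,0,0.1,0,0,0,0,0,0,0.1,0,0,-10,0,0,0,0.1,0,0,-30,0,0,0,0.1,0,0,-50,0,0,0,0.1],
)

```text
time: 3.13
ee_pos: [495.9, 259.8, 71.5]
eef_rot: [0.07, 0.998, -0.001, -0.002]
ft_force: [-0.3, 0.0, 0.9]
gripper_width: 24.0
```

Call:
jog_arm(
  targets=[0,0,-30,0,0,0,0.1,0,0,-60,0,0,0,0.1,0,0,-60,0,0,0,0.1,0,0,-60,0,0,0,0.1,0,0,-60,0,0,0,0.1],
)

```text
time: 3.55
ee_pos: [496.9, 260.2, 131.9]
eef_rot: [0.07, 0.998, -0.0, -0.0]
ft_force: [-0.6, -0.4, -1.6]
gripper_width: 24.1
```

Run:
```python
from h import *
o=bot.observe();W=bot.camera_info('wrist'); im=bot.snapshot('wrist')
print(o['time'],o['ee_pos'],o['gripper_width'],o['ft_force'])
s=bot.snapshot('side');p=proj(bot.camera_info('side'),o['ee_pos']);print(p)
u,v=int(p[0]),int(p[1]); c=cv2.resize(s[v-40:v+40,u-40:u+40],(400,400),interpolation=cv2.INTER_CUBIC)
s2=bot.snapshot('scene');p=proj(bot.camera_info('scene'),o['ee_pos']);print(p)
u2,v2=int(p[0]),int(p[1]); c2=cv2.resize(s2[v2-40:v2+40,u2-40:u2+40],(400,400),interpolation=cv2.INTER_CUBIC)
print(u-40,v-40,u2-40,v2-40)
w=im[200:420,130:430]; w=cv2.resize(w,(272,200))
out=np.zeros((600,800,3),np.uint8); out[:400,:400]=c; out[:400,400:]=c2; out[400:,:272]=w
cv2.imwrite('pics/grasp.png',out)
```

```text
3.55 [496.89357217 260.21275905 131.94004073] 24.13031190701712 [-0.58845262 -0.43180982 -1.57685435]
(np.float64(254.53464153796347), np.float64(168.62651113639225))
(np.float64(312.072480213007), np.float64(232.36662641665015))
214 128 272 192
```

View pics/grasp.png

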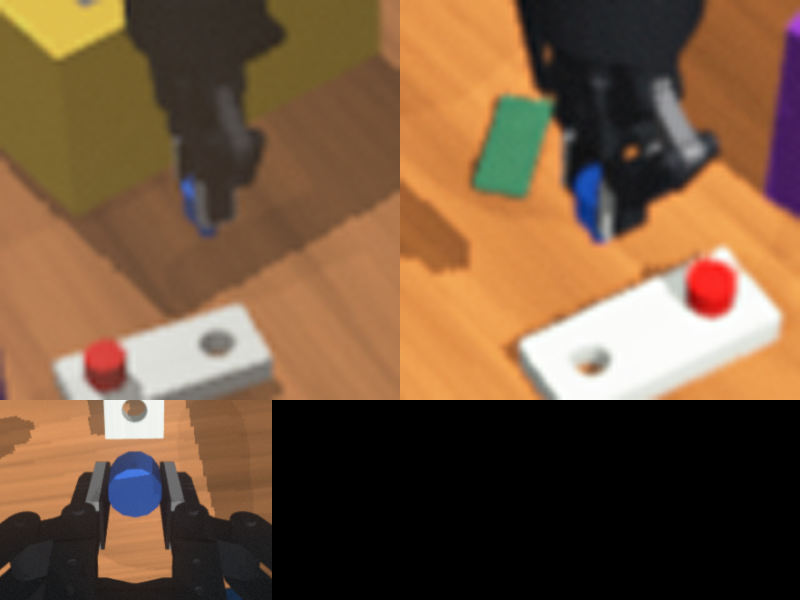

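```bash
cat > fit.py <<'E'
from h import *
from scipy.optimize import minimize
from scipy.spatial.transform import Rotation as R
def run():
    o=bot.observe();W=bot.camera_info('wrist'); im=bot.snapshot('wrist')
    Re=R.from_quat(o['eef_rot']).as_matrix(); T=o['ee_pos']
    hsv=cv2.cvtColor(im,cv2.COLOR_BGR2HSV)
    blue=((hsv[...,0]>100)&(hsv[...,0]<130)&(hsv[...,1]>130)); blue[:150]=0; blue[:,:200]=0; blue[:,350:]=0
    v=hsv[...,2].astype(float); 
    t,_=cv2.threshold(hsv[...,2][blue].reshape(-1,1),0,255,cv2.THRESH_OTSU); ys,xs=np.nonzero(blue)
    print('thr',t,'area',blue.sum(),'bbox',xs.min(),xs.max(),ys.min(),ys.max(), np.percentile(v[blue],[5,25,50,75,95]))
    a=np.linspace(0,2*np.pi,60); circ=np.c_[13*np.cos(a),13*np.sin(a)]
    def masks(p):
        x,y,tx,ty,z=p; A=R.from_rotvec([tx,ty,0]).as_matrix()
        c=np.array([T[0]+x,T[1]+y,T[2]+z])
        tops=[np.array([proj(W,c+A@[q[0],q[1],h]) for q in circ]) for h in (0,20)]
        S=4
        f=np.zeros((420*S//2,560*S//2),np.uint8); g=f.copy(); k=S/2
        cv2.fillConvexPoly(f,cv2.convexHull(np.float32(np.vstack(tops)*k)).astype(int),1)
        cv2.fillConvexPoly(g,(tops[1]*k).astype(int),1); return f,g
    big=cv2.resize(blue.astype('uint8'),None,fx=2,fy=2); bv=cv2.resize(v,None,fx=2,fy=2)
    # side darker or lighter than top
    top=(bv>t)&(big>0); 
    if top[ys.min()*2:(ys.min()+8)*2].sum()>.5*big[ys.min()*2:(ys.min()+8)*2].sum(): top=(bv<=t)&(big>0)
    def cost(p):
        f,g=masks(p); return (f^big).sum()+ (g^top).sum()+50*((p[4]+4)/2)**2
    best=min((minimize(cost,[x,0,tx,0,-4],method='Nelder-Mead',options=dict(initial_simplex=np.array([[x,0,tx,0,-4]]*6)+np.vstack([np.zeros(5),np.diag([4,4,.15,.15,3])]))) for x in(-4,0,4) for tx in (-.1,.1)),key=lambda r:r.fun)
    p=best.x; A=R.from_rotvec([p[2],p[3],0]).as_matrix()
    print('cost',best.fun,'head bottom offset world',p[[0,1,4]],'tilt deg',np.degrees(p[2:4]),'axis in tool',Re.T@A[:,2],'offset in tool',Re.T@np.array([p[0],p[1],p[4]]))
    f,g=masks(p); vis=cv2.resize(im,None,fx=2,fy=2)
    for m,c in((f,(0,255,255)),(g,(0,0,255))): cv2.drawContours(vis,cv2.findContours(m,0,2)[0],-1,c,1)
    cv2.imwrite('pics/fit.png',vis[300:840,300:820]); print(o['time'],T)
run()
E
python3 fit.py
```

```text
thr 181.0 area 2939 bbox 249 307 259 327 [116. 150. 154. 156. 222.]
cost 3872.5505898008637 head bottom offset world [-1.91111735 -4.1900744  -4.20987421] tilt deg [-29.62418209  52.61007715] axis in tool [-0.68908703  0.52684059 -0.49759226] offset in tool [ 1.29534701 -4.40737468  4.22247065]
3.7 [495.94000804 259.83299449 130.294326  ]
```

View pics/fit.png

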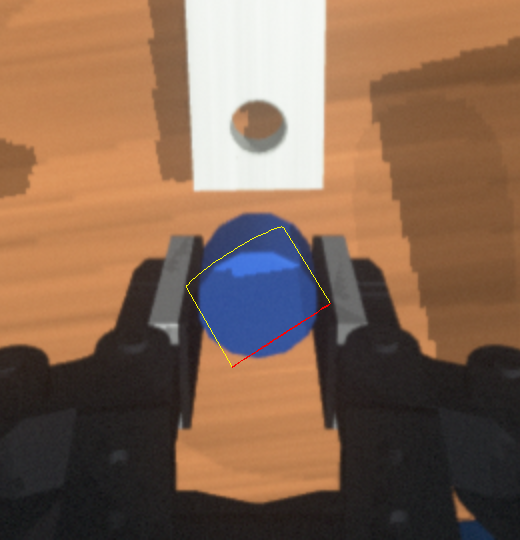

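Run:
```python
from h import *
from scipy.optimize import least_squares
from scipy.spatial.transform import Rotation as R
o=bot.observe();W=bot.camera_info('wrist');T=o['ee_pos'];Re=R.from_quat(o['eef_rot']).as_matrix()
a=np.linspace(0,2*np.pi,120);c=np.c_[13*np.cos(a),13*np.sin(a)]
def m(p):  # tool frame: x,y offset of head bottom; tilt about tool y; z
    x,y,ty,z=p;A=R.from_rotvec([0,ty,0]).as_matrix()
    pr=lambda h:np.array([proj(W,T+Re@(np.array([x,y,z])+A@[q[0],q[1],-h])) for q in c])
    t,b=pr(20),pr(0)
    return np.array([t[:,0].min(),t[:,0].max(),t[:,1].min(),t[:,1].max(),b[:,1].min()])
obs=np.array([250,310,275,328,256.5])
print('upright',m([0,0,0,4]))
r=least_squares(lambda p:np.r_[m(p)-obs,(p[3]-4)*.7],[0,0,0,4.],diff_step=1e-3)
print(r.x,np.degrees(r.x[2]),r.fun, T,o['ft_force'],o['moment'])
```

```text
upright [245.17263643 309.04853431 277.20612882 332.80993529 256.01298931]
[-1.1458141   1.18973416 -0.02429219  7.1680781 ] -1.3918398349328924 [-1.23836284  1.23844673 -0.42124038  1.93201457 -1.37584113  2.21765467] [496.08968681 259.87796979 130.39310692] [0.58815717 0.95264684 0.29033107] [ 0.07381221 -0.02704662  0.0335066 ]
```

The overlay was fooled by shadow, but the outline check agrees with an upright stopper: tilt about 1.4°, centred within about 1 mm. Carry it high over the lid to the bottle.

Call:
jog_arm(
  targets=[-8,-21,-30,0,0,7,0.1,-21,-55,-50,0,0,14,0.1,-34,-89,-70,0,0,21,0.1,-47,-123,-70,0,0,28,0.1,-59,-156,-70,0,0,35,0.1],
)

```text
time: 4.17
ee_pos: [535.3, 96.3, 203.5]
eef_rot: [0.369, 0.929, 0.0, 0.001]
ft_force: [0.5, 0.4, -0.9]
gripper_width: 24.5
```

Call:
jog_arm(
  targets=[-28,-19,0,0,0,7.1,0.1,-56,-38,0,0,0,14.2,0.1,-84,-57,0,0,0,21.3,0.1,-112,-75,0,0,0,28.4,0.1,-139,-94,0,0,0,35.5,0.1],
)

```text
time: 4.58
ee_pos: [571.3, -67.4, 201.0]
eef_rot: [0.635, 0.772, -0.0, -0.001]
ft_force: [1.2, 0.2, -0.2]
gripper_width: 24.4
```

Call:
jog_arm(
  targets=[0,0,20,0,0,0,0.1,0,0,40,0,0,0,0.1,0,0,60,0,0,0,0.1,0,0,70,0,0,0,0.1,0,0,70,0,0,0,0.1],
)

```text
time: 5.0
ee_pos: [568.5, -65.2, 127.9]
eef_rot: [0.633, 0.774, -0.002, -0.004]
ft_force: [-0.4, 0.2, -0.5]
gripper_width: 24.4
```

Call:
jog_arm(
  targets=[0,0,0,0,0,0,0.1,0,0,0,0,0,0,0.1,0,0,0,0,0,0,0.1],
)

```text
time: 5.25
ee_pos: [573.0, -65.9, 134.0]
eef_rot: [0.633, 0.775, 0.001, 0.001]
ft_force: [0.3, -0.2, 0.5]
gripper_width: 24.2
```

Run:
```python
from h import *
o=bot.observe();print(o['time'],o['ee_pos'],o['eef_rot'],o['gripper_width'],o['ft_force'])
P=o['ee_pos']; out=np.zeros((600,800,3),np.uint8)
W=bot.camera_info('wrist');im=bot.snapshot('wrist'); cv2.imwrite('pics/w3.png',im)
print('wrist proj mouth',proj(W,(571.5,-66.5,54)),'foot',proj(W,P-[0,0,20]))
out[:420,:400]=cv2.resize(im[130:340,180:380],(400,420))
for j,n in enumerate(('side','scene')):
    C=bot.camera_info(n);s=bot.snapshot(n);cv2.imwrite(f'pics/{n}3.png',s)
    u,v=map(int,proj(C,(571,-66,70)));k=s[v-30:v+30,u-40:u+40]; print(n,'crop',u-40,v-30,'foot',proj(C,P-[0,0,20]),'mouth',proj(C,(571.5,-66.5,54)))
    out[300*j:300*j+300,400:]=cv2.resize(k,(400,300),interpolation=cv2.INTER_CUBIC)
cv2.imwrite('pics/pre.png',out)
```

```text
5.25 [573.01682607 -65.88144436 133.95233305] [6.32536508e-01 7.74529095e-01 6.40642457e-04 1.35492636e-03] 24.15158501403671 [ 0.33249946 -0.21722844  0.49946804]
wrist proj mouth (np.float64(275.18039558762257), np.float64(227.09135931520717)) foot (np.float64(277.74946486584), np.float64(267.27783796422926))
side crop 302 220 foot (np.float64(344.17830376712385), np.float64(239.54861034829997)) mouth (np.float64(341.7600441314122), np.float64(254.33381736166257))
scene crop 172 156 foot (np.float64(210.31652114890815), np.float64(174.96425725340376)) mouth (np.float64(213.41658329817582), np.float64(191.01715364369645))
```

View pics/pre.png

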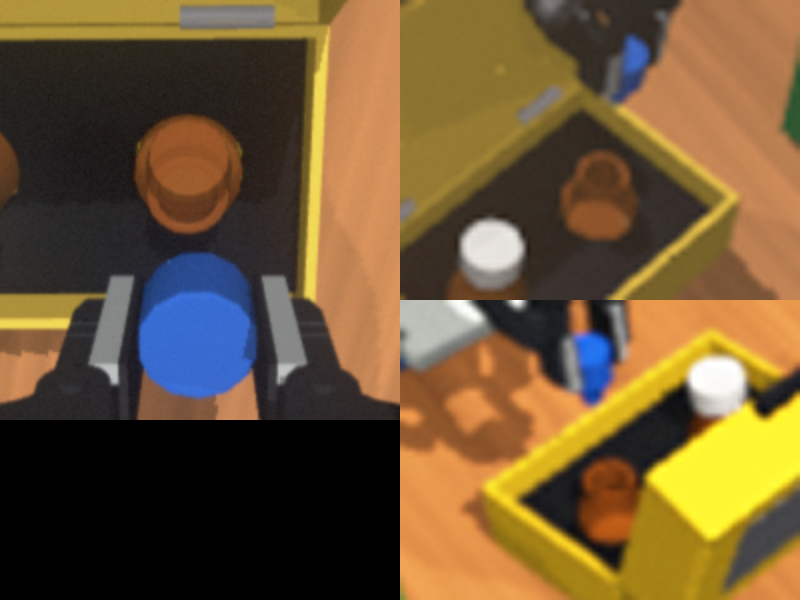

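Mouth in the wrist view is at about (274.5,226), against a predicted (275,227), so the alignment is good. Lower it.

Call:
jog_arm(
  targets=[0,0,20,0,0,0,0.1,0,0,40,0,0,0,0.1,0,0,52,0,0,0,0.1,0,0,60,0,0,0,0.1,0,0,62,0,0,0,0.1],
)

```text
time: 5.82
ee_pos: [570.5, -65.5, 68.7]
eef_rot: [0.633, 0.774, -0.001, -0.001]
ft_force: [-0.5, -0.4, -0.8]
gripper_width: 24.1
```

Call:
jog_arm(
  targets=[0,0,0,0,0,0,0.1,0,0,2,0,0,0,0.1,0,0,4,0,0,0,0.1,0,0,6,0,0,0,0.1,0,0,6,0,0,0,0.1],
)

```text
time: 6.23
ee_pos: [571.9, -66.0, 64.6]
eef_rot: [0.633, 0.774, 0.0, 0.0]
ft_force: [0.5, -1.0, -0.9]
gripper_width: 24.0
```

Call:
jog_arm(
  targets=[0,0,1,0,0,0,0.1,0,0,2,0,0,0,0.1,0,0,3,0,0,0,0.1,0,0,4,0,0,0,0.1,0,0,4,0,0,0,0.1],
)

```text
time: 6.65
ee_pos: [571.6, -65.8, 60.0]
eef_rot: [0.633, 0.774, -0.0, -0.0]
ft_force: [0.2, -0.1, -0.0]
gripper_width: 24.4
```

Call:
jog_arm(
  targets=[0,0,0.7,0,0,0,0.1,0,0,1.4,0,0,0,0.1,0,0,2,0,0,0,0.1,0,0,2,0,0,0,0.1,0,0,2,0,0,0,0.1],
)

```text
time: 7.07
ee_pos: [571.9, -66.3, 59.1]
eef_rot: [0.633, 0.774, -0.0, 0.0]
ft_force: [-3.0, -1.2, 4.5]
gripper_width: 24.1
```

Call:
jog_arm(
  targets=[0,0,0.5,0,0,0,0.1,0,0,1,0,0,0,0.1,0,0,1,0,0,0,0.1,0,0,1,0,0,0,0.1],
)

```text
time: 7.4
ee_pos: [572.0, -66.5, 58.9]
eef_rot: [0.633, 0.775, -0.001, 0.0]
ft_force: [-3.2, -1.5, 8.8]
gripper_width: 24.4
```

Call:
jog_arm(
  targets=[0,0,0.7,0,0,0,0.1,0,0,1.5,0,0,0,0.1,0,0,2,0,0,0,0.1,0,0,2,0,0,0,0.1,0,0,2,0,0,0,0.1],
)

```text
time: 7.82
ee_pos: [572.1, -66.8, 58.8]
eef_rot: [0.632, 0.775, -0.001, 0.0]
ft_force: [-7.8, -1.1, 18.7]
gripper_width: 24.5
```

Run:
```python
from h import *
o=bot.observe();print(o['time'],o['ee_pos'],o['gripper_width'],o['ft_force'],o['moment'])
W=bot.camera_info('wrist');im=bot.snapshot('wrist'); out=np.zeros((500,800,3),np.uint8)
print('wrist rim proj',proj(W,(572,-66,54)))
out[:400,:400]=cv2.resize(im[190:390,180:380],(400,400))
for j,n in enumerate(('side','scene')):
    C=bot.camera_info(n);s=bot.snapshot(n)
    u,v=map(int,proj(C,(571,-66,60)));k=s[v-20:v+20,u-32:u+32]
    out[250*j:250*j+250,400:]=cv2.resize(k,(400,250),interpolation=cv2.INTER_CUBIC)
cv2.imwrite('pics/home.png',out)
```

```text
7.8167 [572.14737464 -66.84023268  58.75734637] 24.470446600450035 [-7.81999072 -1.13029999 18.69031101] [-0.30751436  1.55213744  0.01958738]
wrist rim proj (np.float64(277.7931452933778), np.float64(280.4343853329588))
```

View pics/home.png

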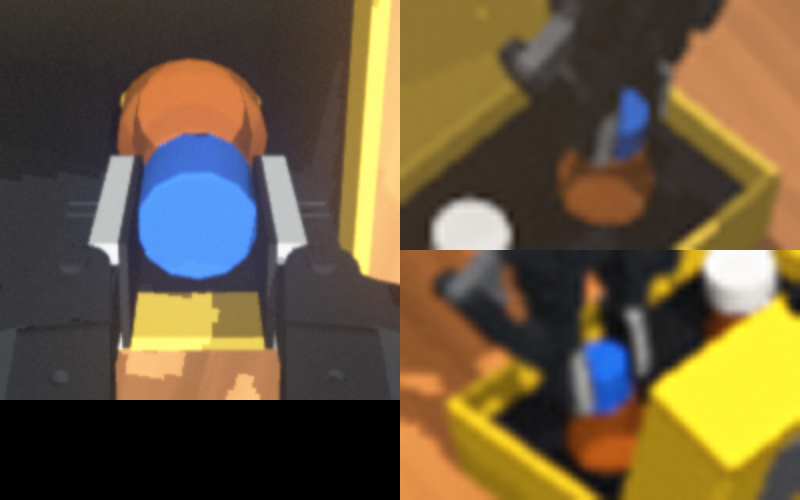

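Call:
jog_arm(
  targets=[0,-0.8,0,0,0,0,0.1,0,-1.6,0,0,0,0,0.1,0,-1.6,0,0,0,0,0.1,0,-1.6,0,0,0,0,0.1],
)

```text
time: 8.3
ee_pos: [571.5, -67.0, 58.6]
eef_rot: [0.633, 0.775, 0.0, 0.001]
ft_force: [-5.4, -1.5, 15.7]
gripper_width: 24.1
```

Call:
jog_arm(
  targets=[0,0,0,0,0,0,0.25,0,0,-1,0,0,0,0.45,0,0,-1,0,0,0,0.6,0,0,-2,0,0,0,0.6,0,0,-10,0,0,0,0.6],
)

```text
time: 8.72
ee_pos: [568.3, -65.5, 63.3]
eef_rot: [0.633, 0.774, -0.001, -0.002]
ft_force: [-0.4, -0.3, -0.0]
gripper_width: 50.8
```

Call:
jog_arm(
  targets=[0,0,-15,0,0,0,0.6,0,0,-35,0,0,0,0.4,0,0,-35,0,0,0,0,0,0,-35,0,0,0,0,0,0,-35,0,0,0,0],
)

```text
time: 9.13
ee_pos: [569.7, -66.0, 99.7]
eef_rot: [0.633, 0.774, -0.0, -0.0]
ft_force: [-0.4, -0.0, 0.2]
gripper_width: 3.2
```

Call:
jog_arm(
  targets=[0,0,0,0,0,0,0,0,0,0,0,0,0,0,0,0,0,0,0,0,0,0,0,0,0,0,0,0],
)

```text
time: 9.47
ee_pos: [569.6, -66.0, 99.5]
eef_rot: [0.633, 0.774, -0.0, -0.001]
ft_force: [0.5, -0.5, -0.1]
gripper_width: 0.0
```

Run:
```python
from h import *
o=bot.observe();print(o['time'],o['ee_pos'],o['gripper_width'],o['ft_force'])
W=bot.camera_info('wrist');im=bot.snapshot('wrist');out=np.zeros((560,800,3),np.uint8)
print('head top proj',proj(W,(572,-66,74)))
out[:400,:400]=cv2.resize(im[160:360,180:380],(400,400))
for j,n in enumerate(('side','scene')):
    C=bot.camera_info(n);s=bot.snapshot(n);cv2.imwrite(f'pics/{n}4.png',s)
    u,v=map(int,proj(C,(571,-66,60)));k=s[v-22:v+23,u-32:u+32]
    print(n,u-32,v-22,'top74',proj(C,(572,-66,74)),'rim54',proj(C,(572,-66,54)))
    out[280*j:280*j+280,400:]=cv2.resize(k,(400,280),interpolation=cv2.INTER_CUBIC)
cv2.imwrite('pics/rel.png',out)
```

```text
9.4667 [569.64292116 -66.0209542   99.48497784] 0.00412379728585431 [ 0.53943292 -0.53486082 -0.05846355]
head top proj (np.float64(282.36071205192314), np.float64(263.37037713168314))
side 309 230 top74 (np.float64(342.4791620038871), np.float64(249.4377838094946)) rim54 (np.float64(341.80419277229487), np.float64(254.12091446332485))
scene 181 167 top74 (np.float64(212.46344310379033), np.float64(185.84965105465497)) rim54 (np.float64(213.3518116777238), np.float64(191.19589001042232))
```

View pics/rel.png

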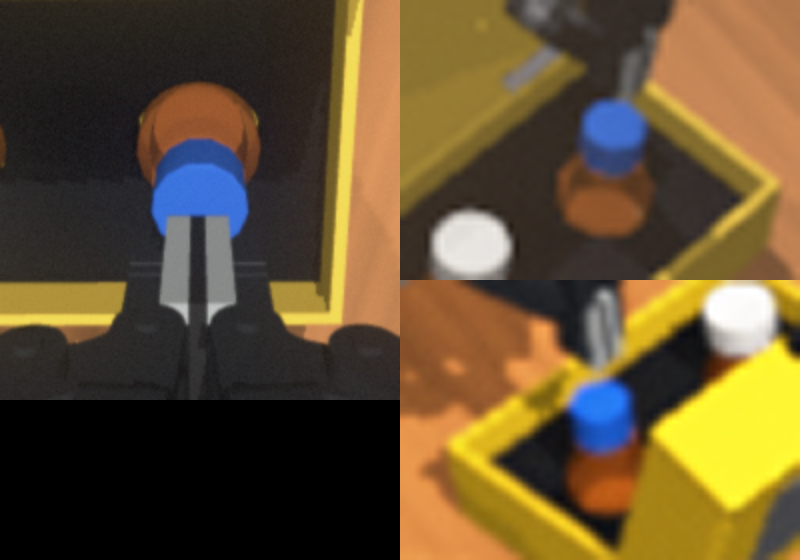

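Call:
jog_arm(
  targets=[0,2,12,0,0,0,0,0,2,20,0,0,0,0,0,2,23,0,0,0,0,0,2,24,0,0,0,0,0,2,24,0,0,0,0],
)

```text
time: 10.03
ee_pos: [571.4, -65.6, 75.2]
eef_rot: [0.633, 0.774, -0.0, -0.001]
ft_force: [-0.1, 0.3, 0.2]
gripper_width: -0.4
```

Call:
jog_arm(
  targets=[0,0,1,0,0,0,0,0,0,2,0,0,0,0,0,0,2.5,0,0,0,0,0,0,2.5,0,0,0,0,0,0,2.5,0,0,0,0],
)

```text
time: 10.45
ee_pos: [572.3, -65.8, 74.0]
eef_rot: [0.633, 0.774, 0.0, 0.0]
ft_force: [-0.3, -0.5, -0.3]
gripper_width: 0.1
```

Call:
jog_arm(
  targets=[0,0,1,0,0,0,0,0,0,2,0,0,0,0,0,0,3,0,0,0,0,0,0,4,0,0,0,0,0,0,4,0,0,0,0],
)

```text
time: 10.87
ee_pos: [574.5, -66.1, 74.1]
eef_rot: [0.633, 0.774, 0.001, 0.002]
ft_force: [-5.0, 1.1, 15.8]
gripper_width: -0.0
```

The head top was felt at z = 74.1 under 16 N (74 expected when home), so the stopper is home and released. Next I go up and over, behind the lid.

Call:
jog_arm(
  targets=[0,0,-30,0,0,0,0,0,-5,-65,0,0,0,0,0,-18,-98,0,0,0,0,0,-35,-130,0,0,0,0,0,-42,-130,0,0,0,0],
)

```text
time: 11.28
ee_pos: [534.5, -75.5, 207.9]
eef_rot: [0.633, 0.774, 0.002, 0.006]
ft_force: [1.5, -0.7, 1.1]
gripper_width: 0.3
```

Call:
jog_arm(
  targets=[35,0,0,0,0,0,0,70,0,0,0,0,0,0,105,0,0,0,0,0,0,140,0,0,0,0,0,0,175,0,0,0,0,0,0],
)

```text
time: 11.7
ee_pos: [495.3, 98.6, 199.6]
eef_rot: [0.633, 0.774, 0.0, 0.0]
ft_force: [1.0, -0.5, -0.7]
gripper_width: -0.1
```

Call:
jog_arm(
  targets=[0,0,0,0,0,0,0,0,0,35,0,0,0,0,0,0,70,0,0,0,0,0,0,100,0,0,0,0,0,0,100,0,0,0,0],
)

```text
time: 12.12
ee_pos: [489.9, 96.7, 93.0]
eef_rot: [0.633, 0.774, -0.005, -0.005]
ft_force: [-1.9, -1.1, -0.7]
gripper_width: 0.1
```

Run:
```python
from h import *
o=bot.observe();print(o['time'],o['ee_pos'],o['eef_rot'],o['ft_force'])
out=np.zeros((420,800,3),np.uint8)
for j,n in enumerate(('side','scene')):
    s=bot.snapshot(n); k=s[170:310,240:373] if n=='side' else s[120:260,160:293]
    out[:,400*j:400*j+400]=cv2.resize(k,(400,420),interpolation=cv2.INTER_CUBIC)
cv2.imwrite('pics/behind.png',out)
```

```text
12.1167 [489.91059587  96.66823433  93.00948925] [ 0.63262583  0.77442673 -0.00477295 -0.00500217] [-1.90732742 -1.05819031 -0.65027299]
```

View pics/behind.png

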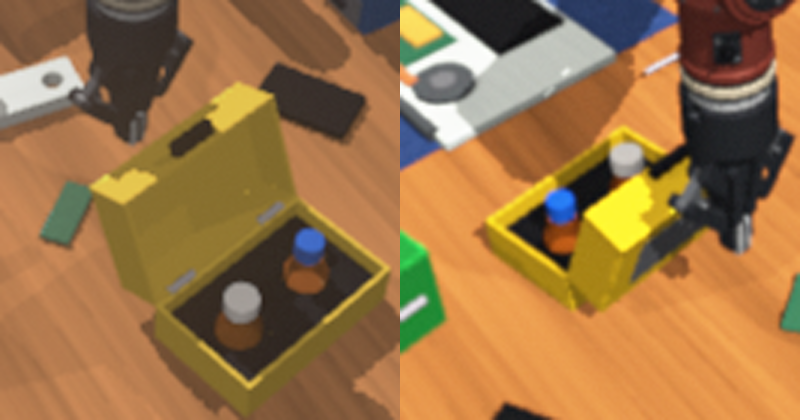

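Call:
jog_arm(
  targets=[-12,0,0,0,0,0,0,-22,0,-2,0,0,0,0,-30,0,-6,0,0,0,0,-38,0,-12,0,0,0,0,-46,0,-18,0,0,0,0],
)

```text
time: 12.63
ee_pos: [507.0, 51.7, 120.2]
eef_rot: [0.633, 0.774, 0.002, 0.001]
ft_force: [1.3, 3.8, 0.7]
gripper_width: 0.3
```

Call:
jog_arm(
  targets=[-7,0,-4,0,0,0,0,-14,0,-8,0,0,0,0,-20,0,-11,0,0,0,0,-27,0,-15,0,0,0,0,-34,0,-19,0,0,0,0],
)

```text
time: 13.05
ee_pos: [511.4, 18.3, 136.5]
eef_rot: [0.633, 0.774, -0.001, -0.001]
ft_force: [0.7, 1.9, -1.0]
gripper_width: -0.3
```

Call:
jog_arm(
  targets=[-10,0,-4,0,0,0,0,-20,0,-7,0,0,0,0,-28,0,-8,0,0,0,0,-36,0,-8,0,0,0,0,-44,0,-8,0,0,0,0],
)

```text
time: 13.47
ee_pos: [520.5, -25.2, 144.5]
eef_rot: [0.633, 0.774, -0.0, -0.0]
ft_force: [-0.1, 1.9, -0.8]
gripper_width: 0.4
```

Run:
```python
from h import *
o=bot.observe();print(o['time'],o['ee_pos'],o['eef_rot'],o['ft_force'])
out=np.zeros((420,800,3),np.uint8)
for j,n in enumerate(('side','scene')):
    s=bot.snapshot(n); k=s[170:310,240:373] if n=='side' else s[120:260,160:293]
    out[:,400*j:400*j+400]=cv2.resize(k,(400,420),interpolation=cv2.INTER_CUBIC)
cv2.imwrite('pics/swing.png',out)
```

```text
13.4667 [520.54729724 -25.15110482 144.51709951] [ 6.32808327e-01  7.74308330e-01 -3.38700220e-04 -3.41024330e-04] [-0.14826949  1.90780439 -0.80875904]
```

View pics/swing.png

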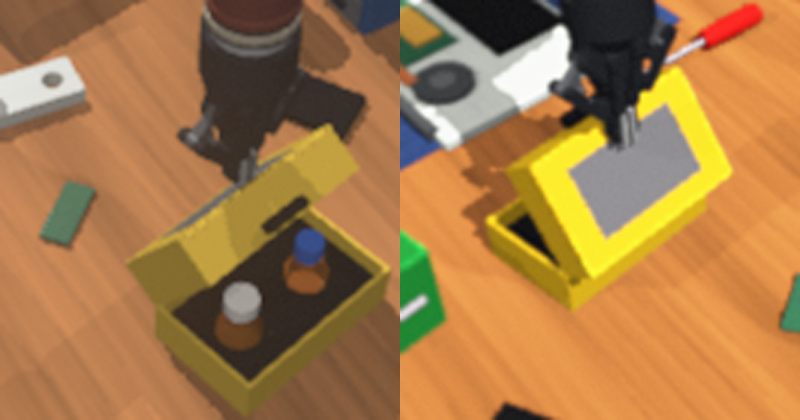

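The lid is following the fingertips and is now at about 55°. Continue the arc.

Call:
jog_arm(
  targets=[-9,0,2,0,0,0,0,-18,0,4,0,0,0,0,-28,0,9,0,0,0,0,-38,0,14,0,0,0,0,-46,0,21,0,0,0,0],
)

```text
time: 13.98
ee_pos: [531.2, -71.1, 124.2]
eef_rot: [0.633, 0.774, 0.0, 0.001]
ft_force: [-0.2, -0.3, 2.6]
gripper_width: 0.2
```

Call:
jog_arm(
  targets=[-8,0,7,0,0,0,0,-14,0,13,0,0,0,0,-20,0,19,0,0,0,0,-25,0,25,0,0,0,0,-29,0,30,0,0,0,0],
)

```text
time: 14.4
ee_pos: [535.1, -97.7, 92.4]
eef_rot: [0.633, 0.774, -0.0, -0.001]
ft_force: [-0.0, 1.1, -0.1]
gripper_width: -0.0
```

Call:
jog_arm(
  targets=[-2,0,2,0,0,0,0,-4,0,4,0,0,0,0,-4,0,6,0,0,0,0,-4,0,8,0,0,0,0,-4,0,8,0,0,0,0],
)

```text
time: 14.82
ee_pos: [535.2, -99.7, 89.8]
eef_rot: [0.633, 0.775, -0.0, -0.004]
ft_force: [-12.5, 6.6, 25.6]
gripper_width: 0.1
```

Call:
jog_arm(
  targets=[0,0,1.5,0,0,0,0,0,0,3,0,0,0,0,0,0,3,0,0,0,0,0,0,3,0,0,0,0],
)

```text
time: 15.15
ee_pos: [535.4, -99.7, 89.6]
eef_rot: [0.632, 0.775, -0.001, -0.004]
ft_force: [-19.1, 8.4, 41.0]
gripper_width: 0.2
```

Call:
jog_arm(
  targets=[0,0,-10,0,0,0,0,0,0,-40,0,0,0,0,0,0,-75,0,0,0,0,15,0,-110,0,0,0,0,40,0,-130,0,0,0,0],
)

```text
time: 15.57
ee_pos: [530.6, -63.9, 217.1]
eef_rot: [0.634, 0.774, 0.001, 0.003]
ft_force: [1.3, -0.2, 0.3]
gripper_width: 0.2
```

Call:
jog_arm(
  targets=[35,0,0,0,0,0,0,70,0,0,0,0,0,0,105,0,0,0,0,0,0,140,0,0,0,0,0,0,140,0,0,0,0,0,0],
)

```text
time: 15.98
ee_pos: [498.4, 80.0, 212.3]
eef_rot: [0.631, 0.776, 0.001, -0.002]
ft_force: [-0.3, -0.7, -1.0]
gripper_width: 0.2
```

Run:
```python
from h import *
o=bot.observe();print(o['time'],o['ee_pos'],o['ft_force'])
out=np.zeros((600,800,3),np.uint8)
C=bot.camera_info('side'); s=bot.snapshot('side'); out[:420,:400]=cv2.resize(s[190:330,255:388],(400,420),interpolation=cv2.INTER_CUBIC)
c=np.array([530.9,-74.3]);ex=np.array([.981,.195]);ey=np.array([-.195,.981])
for z in(45,90): print('side',z,[np.round(proj(C,(*(c+a*88*ex+b*55*ey),z)),1).tolist() for a,b in((-1,-1),(1,-1),(-1,1),(1,1))])
k=s[160:240,215:295]; out[440:600,:160]=cv2.resize(k,(160,160))
s=bot.snapshot('scene'); out[:420,400:]=cv2.resize(s[130:270,165:298],(400,420),interpolation=cv2.INTER_CUBIC)
out[430:600,400:640]=cv2.resize(s[130:360,90:440],(240,170),interpolation=cv2.INTER_AREA)
cv2.imwrite('pics/shut.png',out)
```

```text
15.9833 [498.3986609   80.01802773 212.27293663] [-0.26904156 -0.69031648 -1.02417844]
side 45 [[321.5, 298.8], [369.2, 259.2], [290.8, 271.2], [338.3, 234.8]]
side 90 [[322.6, 288.7], [371.5, 248.6], [290.9, 260.7], [339.7, 224.1]]
```

The picture limit is reached, so I'll check numerically: the yellow silhouette against a shut-case model for several lid angles.

Run:
```python
from h import *
c=np.array([530.9,-74.3]);ex=np.array([.981,.195]);ey=np.array([-.195,.981])
def box(th):
    L=[]
    for a in(-88,88):
        for b in(-55,55):
            for z in(0,45): L.append((*(c+a*ex+b*ey),z))
        for y,z in((-110,0),(-110,45),(0,0),(0,45)):
            Y=y*np.cos(th)+z*np.sin(th);Z=-y*np.sin(th)+z*np.cos(th)
            L.append((*(c+a*ex+(55+Y)*ey),45+Z))
    return L
for n in('side','scene'):
    C=bot.camera_info(n);im=bot.snapshot(n);cv2.imwrite(f'pics/{n}9.png',im);h=cv2.cvtColor(im,cv2.COLOR_BGR2HSV)
    m=((h[...,0]>22)&(h[...,0]<34)&(h[...,1]>140)).astype('uint8')
    q=np.array([proj(C,p) for p in box(0)]);x0,y0=q.min(0).astype(int)-14;x1,y1=q.max(0).astype(int)+14
    k=np.zeros_like(m);k[y0:y1,x0:x1]=m[y0:y1,x0:x1]
    nn,l,s,_=cv2.connectedComponentsWithStats(k); k=(l==1+np.argmax(s[1:,4])).astype('uint8')
    f=np.zeros_like(m);cv2.drawContours(f,[cv2.convexHull(cv2.findNonZero(k))],-1,1,-1)
    for th in(0,.02,.04,.06,.1,.15):
        best=1e9
        for dx in np.arange(-3,3.1,1):
            for dy in np.arange(-3,3.1,1):
                g=np.zeros_like(m);pt=np.array([proj(C,p) for p in box(th)])+[dx,dy]
                cv2.fillConvexPoly(g,cv2.convexHull(np.float32(pt)).round().astype(int),1)
                e=int((f^g).sum())
                if e<best:best=e;bd=(dx,dy)
        print(n,th,best,bd,int(f.sum()))
    for nm,cond in(('red',((h[...,0]<5)|(h[...,0]>175))&(h[...,1]>150)),):
        u,v=map(int,proj(C,(431,269.5,30)));w=cond[v-12:v+13,u-12:u+13];yy,xx=np.nonzero(w);print(nm,xx.mean()+u-12 if len(xx) else None,yy.mean()+v-12 if len(yy) else None,(u,v),len(xx))
o=bot.observe();print(o['time'],o['ee_pos'],o['ft_force'])
```

```text
side 0 2870 (np.float64(0.0), np.float64(-2.0)) 1156
side 0.02 2914 (np.float64(0.0), np.float64(-1.0)) 1156
side 0.04 2960 (np.float64(0.0), np.float64(0.0)) 1156
side 0.06 2977 (np.float64(0.0), np.float64(0.0)) 1156
side 0.1 3045 (np.float64(0.0), np.float64(-2.0)) 1156
side 0.15 3115 (np.float64(1.0), np.float64(-3.0)) 1156
red 234.55555555555554 200.47619047619048 (234, 200) 63
scene 0 178 (np.float64(0.0), np.float64(-1.0)) 3421
scene 0.02 239 (np.float64(0.0), np.float64(-1.0)) 3421
scene 0.04 245 (np.float64(0.0), np.float64(-1.0)) 3421
scene 0.06 280 (np.float64(0.0), np.float64(-1.0)) 3421
scene 0.1 302 (np.float64(0.0), np.float64(-1.0)) 3421
scene 0.15 354 (np.float64(0.0), np.float64(-1.0)) 3421
red 333.83720930232556 248.97674418604652 (333, 249) 86
16.1833 [500.59864557  74.2736802  212.54817914] [0.3466722  1.01926792 0.79978744]
```

```bash
python3 -c "
from bench import bot
print(bot.sign_off())"
```

```text
the job is handed in; nothing more can be done
None
```

The blue stopper is home in the open amber bottle and released, and the small yellow case is shut. I handed the job in at about 16.2 s of the 64 s allowed.

**What I did**
- I picked the blue stopper from the rest, lowered it into the bottle's neck and let go.
- I pressed lightly on its head with the shut fingers to check that it was seated.
- I pushed the lid over from behind and pressed it shut with the fingertips. The largest force I read was about 46 N.
- The arm then withdrew clear of the case.

**What the last checks showed**
- **Stopper:** its head top was at z = 74.1 mm under 16 N (74 expected when home). The picture after release showed it upright in the neck.
- **Lid:** its outside was at z = 89.6 mm under 41 N (90 expected when shut). After I withdrew, the scene camera outline fitted a lid angle of 0 best.
- **Red stopper:** it is still in its place in both camera images.

**What did not check out**
- The side-camera outline check of the lid was no use, because too little of the yellow was picked out. I could not look at the final picture myself, because the 12-picture limit was reached.
- An earlier automatic fit of the stopper's tilt in the gripper was misled by shadow. I replaced it with an edge check, which gave about 1.4°.
- The gripper read 24 mm on the 26 mm head, a difference I did not explain.

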